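# Draw the rolling pin out from under the utensil box's tray

### The job

Slide the upper tray of the wooden utensil box all the way to one end of the box and leave it there. Then take the rolling pin out of the compartment underneath: part of it is still under the tray, so raise its free end and draw it out on a slant through the opening, without forcing it against the tray or the box and without disturbing the other things. Finish while still holding the pin, level and steady, about 15 cm above the middle of the chopping board that has the teaspoon on it, next to the box.

Things in the scene. Friction and masses are not known exactly. Their poses are not given: they have to be found in the camera images.
- box: Wooden utensil box, fixed to the worktop: outside 131 mm along its x, 326 mm along its y (long axis), rim 80 mm above the worktop. Walls 8 mm: the open compartment is 115 x 310 mm inside, floor at 11 mm. Origin: centre of its underside, on the worktop; z up. Two strips 4 mm high, 26 mm apart, run lengthwise along the middle of the floor, so that the pin does not roll.
- tray (a joint): Slide of the box's upper tray, in m: 0 with the tray over the middle of the box, growing as it moves toward the box's +y end; stops at -0.108 and 0.108, where the tray is flush with that end of the box and leaves an opening about 208 mm long. It slides stiffly (about 2 N), level, and stays where it is left.
- tray_base (a point): Centre of the underside of the upper tray, a shallow wooden tray that rides on the rim: 131 mm along the box's x (140 with its side skirts), 110 mm along the box's y, underside 81 mm and wall tops 116 mm above the worktop. Two corks and two small pastry cutters are fixed in it. Axes as the box's.
- tray_handle (a point): Middle of the tray's handle, a round bar 14 mm thick, 105 mm long between its posts, over the centre of the tray. It runs along the box's x with its axis 130 mm above the worktop (post tops at 140 mm), 37 mm free between the bar and the tray's floor.
- pin_mid (a point): Centre of the loose wooden rolling pin: 260 mm long, 0.14 to 0.24 kg, axis along this frame's y; the middle 110 mm are 36 mm thick, then it tapers to 24 mm near the ends. At the start it lies along the bottom of the box, centre 29 mm above the worktop and within 12 mm of the box's middle, under the tray; with the tray at an end, one end of the pin is still under it.
- pin: The same rolling pin; origin on its surface, 18 mm under its centre.
- board_top (a point): Middle of the top face of the loose wooden chopping board, 200 mm (its x) by 280 mm (its y), 22 mm thick, lying flat on the worktop beside the box (left or right of it), with a teaspoon on it; not the other board, with a knife on it, at the far left of the kitchen.
- board: The same chopping board; origin at the centre of its underside.
- spoon: Bystander: teaspoon, 132 x 28 x 11 mm, lying on the chopping board. Origin: centre of its underside.
- sugar: Bystander: glass sugar jar with a tan lid, 80 mm across, 163 mm high, at the back. Origin: centre of its underside.
- cocoa: Bystander: upright card packet, 47 x 80 x 118 mm, at the back. Origin: centre of its underside.
- mug: Bystander: mug with stripes and a handle, 86 x 120 x 101 mm, at the back. Origin: centre of its underside.
- tuna: Bystander: flat round food tin, 86 mm across, 40 mm high, at the back. Origin: centre of its underside.
- lemon: Bystander: lemon, 71 x 53 x 51 mm, on the worktop at the left (not the one on the far board). Origin: centre of its underside.
- tub: Bystander: small food tub with foil top, 72 mm across, 72 mm high, at the right. Origin: centre of its underside.
- tape: Bystander: roll of tape lying flat, 104 mm across, 25 mm high, at the right. Origin: centre of its underside.

How it is judged:
By the outcome, as a careful person would: the job done as asked, in the order asked, and still so for the second after the job is handed in, while the arm keeps its last pose, push and grip.
It also fails if it takes over 61 s, if anything falls off the work surface, if the arm or the gripper's body presses on something with over 40 N, if the wrist force passes 120 N, or if a joint passes its speed limit or range.

### The arm

A 7-joint arm with a two-finger parallel gripper is mounted at the origin on a cart in front of the work surface, level with it; the furniture and walls round the work are solid. World frame = base frame: x ahead of the robot, y to its left, z up, the work surface at z = 0. Lengths are in m, angles in degrees, forces in N, time in s.
With the tool pointing down it reaches from about 0.35 to 0.9 m from the base axis. Payload 19.9 kg.
Tool frame: the origin (TCP) lies between the finger pads; the fingertips stand 25 mm ahead of it and the grasp point (between the pads) lies 6 mm ahead of it; z points along the fingers, y is the line along which they close (so a half turn about z gives the same grasp; the last joint's range is limited). The gripper opens to 94 mm and grips with 3 to 60 N. Pads are 16 mm wide; open, the fingers measure 119 mm over their backs; the gripper's body (75 mm by 177 mm) begins 78 mm behind the grasp point.
Start: joints at [-76.06, 23.915, -0.59, 92.452, 0.269, 63.638, -3.037], TCP at [0.176, 0.6, 0.23] pointing down, gripper open.
Joint ranges: [-161.28, 161.28], [-22.2, 115.67], [-73.04, 71.86], [3.21, 147.25], [-68.34, 248.33], [10.77, 114.83], [-161.83, 161.83]. Speed limits (degrees/s): [108.29, 108.29, 136.94, 136.94, 172.46, 172.46, 172.46].

### API

Orientations are given as [roll, pitch, yaw] about the fixed x, y, z axes, in that order (R = Rz(yaw) Ry(pitch) Rx(roll)).
In Python, from bench import bot gives the robot as it stands. The module is installed in compiled form; this text tells all that it offers.
- The arm moves only by the tool jog_arm, never from a script. Its argument "deltas" is a list that holds one entry, the list of rows, each a list of 5 numbers: the shift along the tool's x, y, z in cm, then the turn about the tool's z in rad, then the closure, from 0 (fully open) to 1 (shut). A call has 1 to 12 rows; each row is the pose to reach, as a shift and turn from the pose commanded when the call began, along the tool's axes at that moment; what a row does not reach only later rows make up. A row lasts 1/10 s, in which the tool goes at most 50 mm and 8.59 degrees, less where a joint would pass 70% of its speed; a pose out of reach is approached as far as the arm can. A call with a gripper value outside its range is refused whole. The fingers move at their own pace and stop on an object; "force" is the grip in N (left out, the last holds). Time passes only in rows, so rows that repeat a pose let the fingers close. It gives the time, the measured TCP pose, the force, the opening and the grip force at its end, in the units of the state.
- bot.observe(): the state, without advancing time (a new reading comes with each control period).
- bot.read_camera(name): name is "scene" or "top"; returns a dict with "pixels" (480x640x3 uint8, red, green, blue), "range_z" (480x640 float32, m along the optical axis (not along the pixel's ray), 0 where there is no reading), "K" (3x3 intrinsics, pixels), "world_from_camera" (4x4, takes a point from camera to world coordinates). Camera axes: x right, y down, z forward; pixel columns grow to the right and rows downward; lengths in m; the calibration is good to about 2 mm. A picture is of the moment at which its call begins.
- bot.job_done(): hands the job in; it is judged then, once.
The state is a dict: "time_s": time; "q": joint angles; "qvel": joint speeds; "tau": joint torques, N m; "eef_pos": TCP position; "orientation": TCP orientation; "ft_force": force on the tool from outside, world axes, zero at the start; "ft_torque": the same for the moment, N m; "opening": finger opening in m; "grasp_force": force on a finger pad.
Only numpy, scipy, OpenCV 4.12 (cv2) and the standard library are available. Lean on these libraries where they do the work, as an engineer would, in place of code of your own. Each camera call takes 0.05 s, during which the arm holds its last target. There are 200 camera calls.

## Working session

There is one attempt and no reset: what is moved stays moved. The work goes in short steps, Python scripts to look and compute and a tool call to move; the robot and the scene stay as the last step left them, time stands still between calls to the robot, and variables do not carry over. Pictures are saved under pics/ and viewed, at most 10 in all, crops included, and the job is handed in when it is done.

Besides the shell and the picture viewer there is one more tool, called after "Emit:" in YAML: its name, and indented under it one key for each argument. jog_arm: Moves the arm, as the interface text tells. Its arguments: {"type":"object","properties":{"deltas":{"type":"array","items":{"type":"array","items":{"type":"array","items":{"type":"number"}}}},"force":{"type":"number"}},"required":["deltas"]}

```bash
mkdir -p pics; python3 - <<'E'
from bench import bot
import cv2,numpy as np
s=bot.observe(); print({k:np.round(v,3) for k,v in s.items()})
for n in("scene","top"):
    d=bot.read_camera(n); np.savez(f"{n}0.npz",**d); cv2.imwrite(f"pics/{n}0.png",d["pixels"][:,:,::-1]); print(n,d["K"].round(1).tolist(),d["world_from_camera"].round(3).tolist())
E
```

```text
{'time_s': np.float64(0.0), 'q': array([-76.061,  23.948,  -0.592,  92.484,   0.268,  63.637,  -3.037]), 'qvel': array([-0.06 , -0.137, -0.072,  0.068, -0.066,  0.007,  0.047]), 'tau': array([ 2.0000e-03, -8.5126e+01,  6.4000e-01, -4.2600e+01, -4.9000e-02,
        1.8000e-02,  0.0000e+00]), 'eef_pos': array([0.175, 0.6  , 0.23 ]), 'orientation': array([-1.79932e+02,  4.00000e-03,  1.63685e+02]), 'ft_force': array([ 0.242, -0.239,  0.152]), 'ft_torque': array([-0.006, -0.037, -0.008]), 'grasp_force': np.float64(0.0), 'opening': np.float64(0.094)}
scene [[526.3, 0.0, 319.0], [0.0, 526.3, 242.0], [0.0, 0.0, 1.0]] [[-0.732, -0.493, 0.471, -0.277], [-0.681, 0.511, -0.525, 0.967], [0.018, -0.705, -0.709, 1.395], [0.0, 0.0, 0.0, 1.0]]
top [[472.4, 0.0, 312.3], [0.0, 472.4, 240.0], [0.0, 0.0, 1.0]] [[0.002, -0.992, 0.123, 0.351], [-1.0, -0.003, -0.008, 0.01], [0.008, -0.123, -0.992, 1.694], [0.0, 0.0, 0.0, 1.0]]
```

View pics/scene0.png

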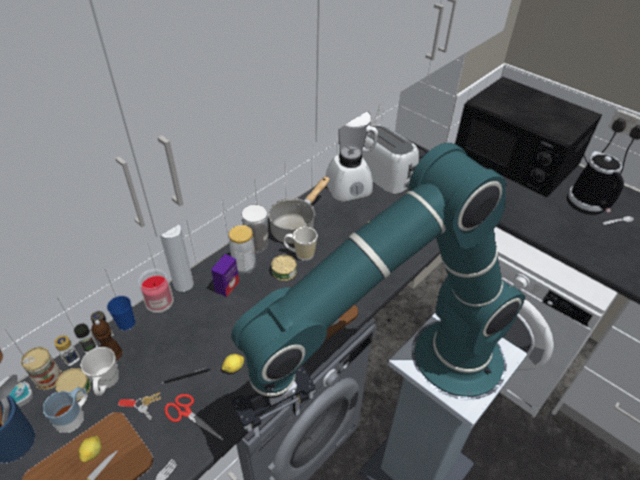

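View pics/top0.png

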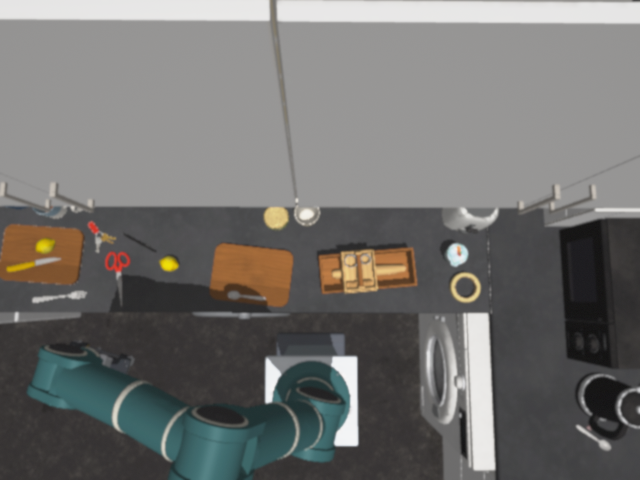

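The top view shows the chopping board with its spoon at about (252,275) and the box at (368,270). The tray sits left of the box's middle at about (359,272), and the pin shows on both sides of it. Next I'll measure these.

```bash
cat > h.py <<'E'
import numpy as np,cv2
def world(d):
    v,u=np.mgrid[:480,:640]; z=d["range_z"]; K=d["K"]
    p=np.stack([(u-K[0,2])*z/K[0,0],(v-K[1,2])*z/K[1,1],z],-1); T=d["world_from_camera"]
    return p@T[:3,:3].T+T[:3,3]
def rect(P,m):
    r=cv2.minAreaRect(P[m][:,:2].astype(np.float32)); return [np.round(x,4) for x in r],int(m.sum())
E
python3 - <<'E'
from h import *
d=dict(np.load("top0.npz")); P=world(d); z=P[...,2]; x=P[...,0]; y=P[...,1]
rgb=d["pixels"].astype(int)
wood=(rgb[...,0]>rgb[...,2]+35)&(d["range_z"]>0)
big=lambda m:(lambda n,l,s,c: l==1+np.argmax(s[1:,4]))(*cv2.connectedComponentsWithStats(m.astype(np.uint8)))
bx=(y<-0.0)&(y>-0.38)&(x>.25)&(x<.6)
print("worktop z",np.median(z[(y<0)&(x>.3)&(x<.55)&~wood]))
m=big(wood&bx); print("box all",rect(P,m))
print("box rim",rect(P,m&(z>.072)&(z<.088)))
print("tray top",rect(P,m&(z>.1)&(z<.123)))
print("handle",rect(P,m&(z>.126)))
pin=m&(z>.025)&(z<.055); print("pinish",rect(P,pin))
b=big(wood&(y>.03)&(y<.5)&(x>.2)&(x<.7)); print("board",rect(P,b),np.median(z[b]))
print("all above board", rect(P,b&(z>.026)))
c=rgb[225:320,195:435].astype(np.uint8)[:,:,::-1]; cv2.imwrite("pics/crop0.png",cv2.resize(c,None,fx=3.3,fy=3.3,interpolation=cv2.INTER_CUBIC))
E
```

```text
worktop z 0.0036057056524309017
box all ([array([ 0.4532, -0.2017]), array([0.1534, 0.3473]), np.float64(5.523)], 3868)
box rim ([array([ 0.4478, -0.1929]), array([0.1355, 0.3268]), np.float64(5.0754)], 851)
tray top ([array([ 0.4485, -0.159 ]), array([0.1341, 0.1105]), np.float64(4.8869)], 447)
handle ([array([ 0.4474, -0.1578]), array([0.1189, 0.02  ]), np.float64(4.4247)], 162)
pinish ([array([ 0.4463, -0.1907]), array([0.124 , 0.3229]), np.float64(4.9953)], 463)
board ([array([0.4374, 0.2158]), array([0.2875, 0.2056]), np.float64(83.0901)], 4142) 0.021230819565726033
all above board ([array([0.4371, 0.2116]), array([0.2779, 0.1969]), np.float64(83.5237)], 492)
```

View pics/crop0.png

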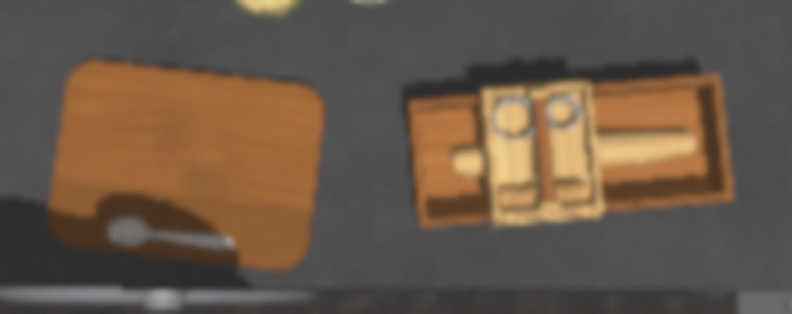

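The crop confirms it. The spoon lies near the board's front edge, and the tray is about 35 mm left of the box's middle. I'll slide the tray right and draw the pin out to the left, towards the board. First, the approach to the handle.

```bash
cat >> h.py <<'E'
def to(*targets):  # targets (x,y,z,yaw) -> rows cm/rad in present tool frame
    from bench import bot
    from scipy.spatial.transform import Rotation as R
    s=bot.observe(); q=R.from_euler("xyz",s["orientation"],degrees=True)
    for x,y,z,w in targets:
        d=q.inv().apply(np.array([x,y,z])-s["eef_pos"])*100
        print(np.round(d,2),"turn",round(-np.radians((w-s["orientation"][2]+180)%360-180),3))
    print("t",s["time_s"],"pos",s["eef_pos"].round(4),"ori",s["orientation"].round(1),"F",s["ft_force"].round(1),"q",s["q"].round(0),"open",round(float(s["opening"]),4))
E
python3 -c "
from h import *
to((.43,.35,.25,110),(.43,.1,.25,50),(.4475,-.158,.22,5))"
```

```text
[-31.43 -16.8   -1.99] turn 0.937
[-38.46 -40.79  -1.96] turn 1.984
[-47.39 -65.06   1.07] turn 2.77
t 0.1 pos [0.1755 0.5995 0.2299] ori [-179.9    0.   163.7] F [-0.1 -0.5  0.1] q [-76.  24.  -1.  92.   0.  64.  -3.] open 0.0942
```

Emit:
jog_arm:
  deltas:
    - [[-5,-3,-0.5,0.12,0],[-9,-5,-1,0.26,0],[-13,-7,-1.5,0.4,0.2],[-17,-9,-2,0.53,0.4],[-21,-11.2,-2,0.66,0.4],[-25,-13.4,-2,0.79,0.4],[-29,-15.6,-2,0.93,0.4],[-32,-19,-2,1.06,0.4],[-33.5,-23,-2,1.2,0.4],[-35,-27,-2,1.33,0.4],[-36,-31.5,-2,1.46,0.4],[-37,-35.5,-2,1.6,0.4]]

```text
time_s: 1.3
eef_pos: [0.4304, 0.153, 0.2502]
orientation: [-180.0, 0.0, 71.7]
ft_force: [1.3, -0.4, -0.2]
opening: 0.0564
grasp_force: 0.0
```

```bash
python3 -c "
from h import *
to((.43,.1,.25,50),(.4475,-.158,.2,5))"
```

```text
[-5.05  1.63  0.02] turn 0.378
[-28.99  11.4    5.03] turn 1.164
t 1.3 pos [0.4304 0.153  0.2502] ori [-180.     0.    71.7] F [ 1.3 -0.4 -0.2] q [-50.   5.  29. 115.  -3.  61. -39.] open 0.0564
```

Emit:
jog_arm:
  deltas:
    - [[-4,1.5,0,0.14,0.45],[-8,3,0,0.28,0.45],[-12,4.6,0,0.42,0.45],[-16,6.2,0.5,0.56,0.45],[-20,7.8,1.5,0.7,0.45],[-24,9.4,3,0.84,0.45],[-27,10.6,4,0.98,0.45],[-29,11.4,5,1.1,0.45],[-29,11.4,5,1.164,0.45],[-29,11.4,5,1.164,0.45],[-29,11.4,5,1.164,0.45]]

```text
time_s: 2.4
eef_pos: [0.4498, -0.1555, 0.2005]
orientation: [180.0, 0.0, 5.5]
ft_force: [0.3, 0.3, -0.5]
opening: 0.0517
grasp_force: 0.0
```

```bash
python3 - <<'E'
from h import *
from bench import bot
to((.4475,-.158,.143,5))
d=bot.read_camera("scene"); cv2.imwrite("pics/s1.png",cv2.resize(d["pixels"][200:400,200:460,::-1],None,fx=3,fy=3))
E
```

```text
[-0.26  0.23  5.75] turn 0.008
t 2.4 pos [ 0.4498 -0.1555  0.2005] ori [180.    0.    5.5] F [ 0.3  0.3 -0.5] q [-27.  14.  49. 116. -13.  55. -56.] open 0.0517
```

View pics/s1.png

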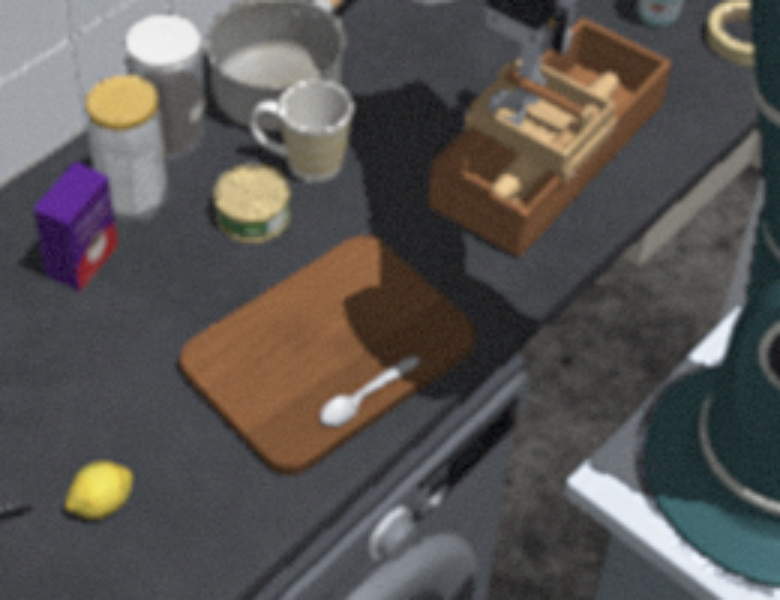

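The fingers are straddling the handle, at about (530,60) in the crop. Lower and grip.

Emit:
jog_arm:
  deltas:
    - [[-0.2,0.2,2,0.008,0.45],[-0.2,0.2,4,0.008,0.45],[-0.2,0.2,5.7,0.008,0.45],[-0.2,0.2,5.7,0.008,0.45],[-0.2,0.2,5.7,0.008,0.8],[-0.2,0.2,5.7,0.008,1],[-0.2,0.2,5.7,0.008,1],[-0.2,0.2,5.7,0.008,1]]
  force: 20

```text
time_s: 3.25
eef_pos: [0.4483, -0.158, 0.144]
orientation: [180.0, -0.1, 4.9]
ft_force: [0.0, 1.4, -0.6]
opening: 0.0232
grasp_force: 0.0
```

Emit:
jog_arm:
  deltas:
    - [[0,0,0,0,1],[0,0,0,0,1],[0,0,0,0,1],[0,0.5,0,0,1],[0,1.5,0,0,1],[0,3,0,0,1],[0,4.5,0,0,1],[0,6,0,0,1],[0,7.5,0,0,1],[0,9,0,0,1],[0,10.5,0,0,1],[0,11.5,0,0,1]]

```text
time_s: 4.45
eef_pos: [0.4583, -0.2734, 0.1437]
orientation: [180.0, -0.1, 4.9]
ft_force: [3.1, 3.1, 7.5]
opening: 0.0135
grasp_force: 20.0
```

```bash
python3 - <<'E'
from h import *
c=np.array([.448,-.193]);L=np.array([-np.sin(np.radians(5)),np.cos(np.radians(5))])
to((*(c-.108*L),.1435,5))
E
```

```text
[-0.32  2.7   0.02] turn -0.003
t 4.45 pos [ 0.4583 -0.2734  0.1437] ori [ 1.8e+02 -1.0e-01  4.9e+00] F [3.1 3.1 7.5] q [ -8.  26.  45. 111. -24.  52. -36.] open 0.0135
```

Emit:
jog_arm:
  deltas:
    - [[0,1,0,0,1],[0,1.8,0,0,1],[0,2.3,0,0,1],[0,2.6,0,0,1],[0,2.8,0,0,1],[0,3.0,0,0,1],[0,3.1,0,0,1]]

```text
time_s: 5.15
eef_pos: [0.4608, -0.2998, 0.1434]
orientation: [-179.6, 0.0, 5.0]
ft_force: [-3.3, 31.0, 27.2]
opening: 0.0136
grasp_force: 20.0
```

Tray is on its stop. Ease the push, release and rise.

Emit:
jog_arm:
  deltas:
    - [[0,-0.35,0,0,1],[0,-0.35,0,0,0.5],[0,-0.35,0,0,0.5],[0,-0.35,0,0,0.5],[0,-0.35,0,0,0.5],[0,-0.35,0,0,0.5],[0,-0.35,-2,0,0.5],[0,-0.35,-5,0,0.5],[0,-3,-7,0,0.4]]

```text
time_s: 6.05
eef_pos: [0.4574, -0.2762, 0.2152]
orientation: [179.9, -0.0, 4.6]
ft_force: [-0.6, 0.3, 1.0]
opening: 0.0514
grasp_force: 0.0
```

```bash
python3 - <<'E'
from h import *
from bench import bot
d=bot.read_camera("top"); np.savez("top1.npz",**d); P=world(d); z=P[...,2]; x=P[...,0]; y=P[...,1]
cv2.imwrite("pics/t1.png",cv2.resize(d["pixels"][225:320,305:435,::-1],None,fx=5,fy=5,interpolation=cv2.INTER_CUBIC))
c=np.array([.448,-.193]);L=np.array([-np.sin(np.radians(5)),np.cos(np.radians(5))]);N=np.array([L[1],-L[0]])
rel=P[...,:2]-c; a=rel@L; b=rel@N
# pin top profile inside the opening
rgb=d["pixels"].astype(int)
for lo in np.arange(-.06,.16,.02):
    m=(a>lo)&(a<lo+.02)&(abs(b)<.035)&(z>.034)
    if m.sum()>2: print(round(lo+.01,3),m.sum(),"b",b[m].mean().round(4),"a",a[m].min().round(3),a[m].max().round(3),"zmax",np.percentile(z[m],90).round(3))
m=(abs(b)<.06)&(z>.1)&(z<.123)&(a>-.18); print("tray",a[m].min(),a[m].max())
to((.45,-.13,.25,95))
E
```

```text
-0.05 232 b 0.0014 a -0.06 -0.04 zmax 0.612
-0.03 349 b 0.0037 a -0.04 -0.02 zmax 0.618
-0.01 369 b -0.0 a -0.02 -0.0 zmax 0.621
0.01 233 b -0.0088 a 0.0 0.02 zmax 0.624
0.03 111 b -0.0143 a 0.02 0.04 zmax 0.619
0.05 55 b -0.002 a 0.04 0.06 zmax 0.052
0.07 47 b 0.0011 a 0.06 0.08 zmax 0.049
0.09 41 b 0.0004 a 0.08 0.1 zmax 0.048
0.11 37 b -0.0012 a 0.1 0.119 zmax 0.046
0.13 5 b -0.0009 a 0.121 0.122 zmax 0.038
0.15 29 b -0.0 a 0.156 0.16 zmax 0.085
tray -0.09026041694546602 -0.052226067003654675
[  0.36 -14.18  -3.32] turn -1.573
t 6.1 pos [ 0.4585 -0.2716  0.2169] ori [ 1.8e+02 -1.0e-01  4.9e+00] F [6.2 0.3 4.8] q [-12.  21.  49. 108. -18.  59. -41.] open 0.0546
```

View pics/t1.png

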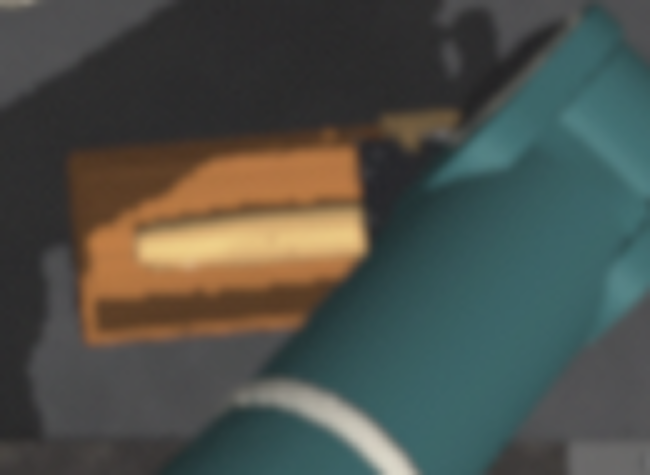

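The pin lies on the box axis. Its free end is at a≈0.124 (pixel 137,247 in the crop), so about 83 mm of it is under the tray. The tray edge is at -0.052, at the stop. Next I'll turn and hover over the pin at a=0.075.

```bash
python3 -c "
from h import *
to((.4415,-.118,.14,95))"
```

```text
[ -0.42 -15.45   7.68] turn -1.573
t 6.1 pos [ 0.4585 -0.2716  0.2169] ori [ 1.8e+02 -1.0e-01  4.9e+00] F [6.2 0.3 4.8] q [-12.  21.  49. 108. -18.  59. -41.] open 0.0546
```

Emit:
jog_arm:
  deltas:
    - [[0,-3,0,-0.15,0.35],[0,-6,0,-0.3,0.35],[0,-9,0,-0.45,0.35],[0,-12,0,-0.6,0.35],[0,-14,0,-0.75,0.35],[0,-15,0,-0.9,0.35],[0,-15,1,-1.05,0.35],[0,-15,2,-1.2,0.35],[0,-15,3,-1.35,0.35],[0,-15,4,-1.48,0.35],[0,-15,5,-1.57,0.35],[0,-15,5,-1.57,0.35]]

```text
time_s: 7.3
eef_pos: [0.4445, -0.1242, 0.1626]
orientation: [-179.9, -0.0, 94.9]
ft_force: [-0.1, -0.4, 0.6]
opening: 0.061
grasp_force: 0.0
```

```bash
python3 -c "
from h import *
to((.4415,-.118,.042,95))"
```

```text
[ 0.64 -0.22 12.06] turn -0.002
t 7.3 pos [ 0.4445 -0.1242  0.1626] ori [-179.9   -0.    94.9] F [-0.1 -0.4  0.6] q [-16.  14.  31. 120.  -9.  49.  26.] open 0.061
```

Emit:
jog_arm:
  deltas:
    - [[0.6,-0.2,2,0,0.35],[0.6,-0.2,4.5,0,0.35],[0.6,-0.2,7,0,0.35],[0.6,-0.2,9,0,0.35],[0.6,-0.2,10.5,0,0.35],[0.6,-0.2,11.5,0,0.35],[0.6,-0.2,12,0,0.35],[0.6,-0.2,12,0,0.35]]

```text
time_s: 8.1
eef_pos: [0.4426, -0.1184, 0.0435]
orientation: [-180.0, 0.0, 94.8]
ft_force: [0.1, -0.2, 0.6]
opening: 0.061
grasp_force: 0.0
```

Emit:
jog_arm:
  deltas:
    - [[0,0,0.1,0,0.6],[0,0,0.1,0,0.7],[0,0,0.1,0,0.75],[0,0,0.1,0,0.8],[0,0,0.1,0,1],[0,0,0.1,0,1],[0,0,0.1,0,1],[0,0,0.1,0,1],[0,0,0.1,0,1]]
  force: 6

```text
time_s: 9.0
eef_pos: [0.4427, -0.1184, 0.0425]
orientation: [180.0, 0.0, 94.8]
ft_force: [0.7, 1.6, 2.7]
opening: 0.032
grasp_force: 6.0
```

Gripped (32 mm across). Now a small lift to check that the pin pivots.

Emit:
jog_arm:
  deltas:
    - [[0,0,-0.4,0,1],[0,0,-0.8,0,1],[0,0,-1.2,0,1],[0,0,-1.6,0,1],[0,0,-2,0,1],[0,0,-2.4,0,1],[0,0,-2.7,0,1],[0,0,-3,0,1],[0,0,-3,0,1]]

```text
time_s: 9.9
eef_pos: [0.4428, -0.1184, 0.0728]
orientation: [180.0, 0.0, 94.8]
ft_force: [-0.0, 0.4, -0.9]
opening: 0.0319
grasp_force: 6.0
```

```bash
cat >> h.py <<'E'
def pinprof(name,c,L,A,rmax=.03,save=None,zl=(.03,.25)):
    from bench import bot
    d=bot.read_camera(name); P=world(d); rel=P[...,:2]-c; a=rel@L; b=rel@np.array([L[1],-L[0]]); z=P[...,2]
    rgb=d["pixels"].astype(int); tan=(rgb[...,0]>rgb[...,2]+30)
    for lo in A:
        m=(a>lo)&(a<lo+.015)&(abs(b)<rmax)&(z>zl[0])&(z<zl[1])&tan
        if m.sum()>3: print(round(lo+.0075,3),m.sum(),"b",b[m].mean().round(3),"z",np.percentile(z[m],[10,50,90]).round(3))
    if save: cv2.imwrite(save[0],cv2.resize(d["pixels"][save[1]:save[2],save[3]:save[4],::-1],None,fx=save[5],fy=save[5],interpolation=cv2.INTER_CUBIC))
E
python3 - <<'E'
from h import *
c=np.array([.448,-.193]);L=np.array([-np.sin(np.radians(5)),np.cos(np.radians(5))])
pinprof("scene",c,L,np.arange(-.06,.15,.015),save=("pics/s2.png",200,320,330,460,5),rmax=.02)
to((.44,-.12,.1,95))
E
```

```text
-0.052 50 b -0.005 z [0.09  0.104 0.115]
0.022 15 b -0.012 z [0.048 0.059 0.064]
0.038 9 b -0.005 z [0.056 0.063 0.066]
0.052 6 b 0.012 z [0.064 0.067 0.075]
0.068 16 b 0.004 z [0.071 0.075 0.079]
0.083 28 b -0.003 z [0.062 0.075 0.081]
0.098 23 b -0.005 z [0.065 0.075 0.166]
0.112 32 b -0.0 z [0.069 0.075 0.084]
0.128 15 b 0.0 z [0.066 0.07  0.079]
[-0.14 -0.28 -2.74] turn -0.003
t 9.95 pos [ 0.4427 -0.1183  0.0726] ori [180.    0.   94.8] F [ 0.  -0.2 -0.9] q [-12.  23.  27. 123. -17.  37.  32.] open 0.032
```

View pics/s2.png

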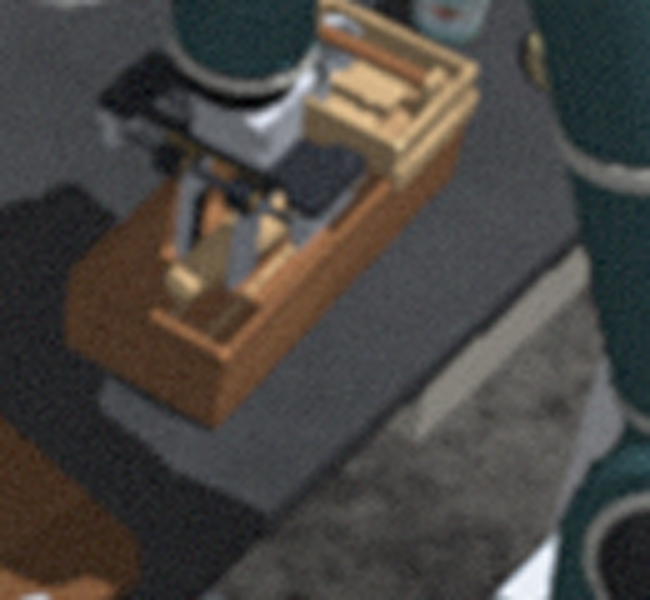

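The pin is pivoting: its free end at about (180,275) is higher than its middle. Continue up to about 18°.

Emit:
jog_arm:
  deltas:
    - [[0,0,-0.4,0,1],[0,0,-0.8,0,1],[0,0,-1.2,0,1],[0,0,-1.6,0,1],[0,0,-2,0,1],[0,0,-2.4,0,1],[0,0,-2.8,0,1],[0,0,-3.2,0,1],[0,0,-3.6,0,1],[0,0,-3.6,0,1]]

```text
time_s: 10.95
eef_pos: [0.4429, -0.1184, 0.109]
orientation: [180.0, 0.0, 94.8]
ft_force: [0.3, 0.2, -0.4]
opening: 0.032
grasp_force: 6.0
```

```bash
python3 - <<'E'
from h import *
c=np.array([.448,-.193]);L=np.array([-np.sin(np.radians(5)),np.cos(np.radians(5))])
pinprof("scene",c,L,np.arange(-.06,.15,.015),save=("pics/s3.png",200,320,330,460,5),rmax=.02)
to((.44,-.12,.1,95))
E
```

```text
0.008 19 b -0.011 z [0.068 0.079 0.09 ]
0.022 17 b -0.011 z [0.076 0.088 0.095]
0.052 6 b 0.009 z [0.102 0.104 0.106]
0.068 11 b 0.003 z [0.109 0.112 0.115]
0.083 23 b -0.004 z [0.104 0.114 0.14 ]
0.098 21 b -0.005 z [0.107 0.115 0.201]
0.112 32 b 0.001 z [0.109 0.117 0.123]
0.128 8 b 0.0 z [0.11  0.115 0.123]
[-0.15 -0.29  0.87] turn -0.003
t 11.0 pos [ 0.4428 -0.1183  0.1087] ori [180.   -0.   94.8] F [ 0.1  1.1 -0.8] q [-14.  19.  30. 122. -14.  42.  29.] open 0.0319
```

View pics/s3.png

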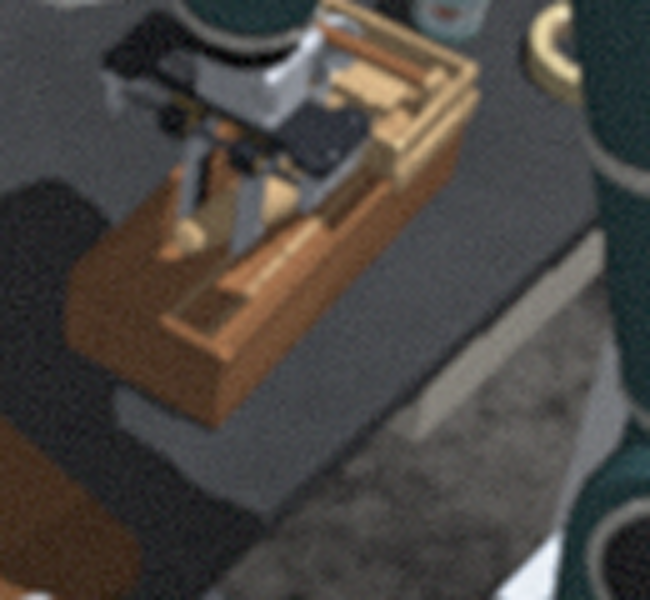

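The slant is about 19° and the free end clears the rim, with no load on the tool. Next: lock the grip at this slant and draw the pin out along its axis.

Emit:
jog_arm:
  deltas:
    - [[0,0,0,0,1],[0,0,0,0,1],[0.5,0,-0.2,0,1],[1.5,0,-0.5,0,1],[3,0,-1.0,0,1],[4.5,0,-1.5,0,1],[6,0,-2,0,1],[7.5,0,-2.5,0,1],[9,0,-3,0,1],[10.5,0,-3.5,0,1],[12,0,-4,0,1],[12.5,0,-4.2,0,1]]
  force: 60

```text
time_s: 12.2
eef_pos: [0.432, 0.0081, 0.151]
orientation: [180.0, -0.0, 94.9]
ft_force: [0.6, -1.5, -1.8]
opening: 0.0303
grasp_force: 59.7
```

```bash
python3 - <<'E'
from h import *
c=np.array([.448,-.193]);L=np.array([-np.sin(np.radians(5)),np.cos(np.radians(5))])
pinprof("scene",c,L,np.arange(-.06,.28,.015),save=("pics/s4.png",180,320,300,460,5),rmax=.02)
to((.44,0.1,.25,95))
E
```

```text
-0.052 76 b 0.001 z [0.084 0.1   0.115]
0.008 6 b -0.008 z [0.073 0.077 0.081]
0.022 8 b -0.01 z [0.073 0.081 0.086]
0.038 5 b -0.013 z [0.084 0.088 0.091]
0.143 14 b -0.011 z [0.118 0.128 0.138]
0.158 86 b -0.006 z [0.036 0.062 0.13 ]
0.172 35 b -0.001 z [0.038 0.055 0.136]
0.188 9 b 0.007 z [0.147 0.151 0.153]
0.202 18 b 0.0 z [0.148 0.153 0.156]
0.218 25 b -0.003 z [0.14  0.155 0.161]
0.232 26 b -0.004 z [0.148 0.159 0.164]
0.248 23 b 0.0 z [0.149 0.155 0.162]
[ 9.11  1.58 -9.89] turn -0.001
t 12.25 pos [0.4321 0.008  0.151 ] ori [180.   -0.   94.9] F [ 0.6  1.  -0.7] q [-31.  11.  28. 124.  -7.  46.   7.] open 0.0301
```

View pics/s4.png

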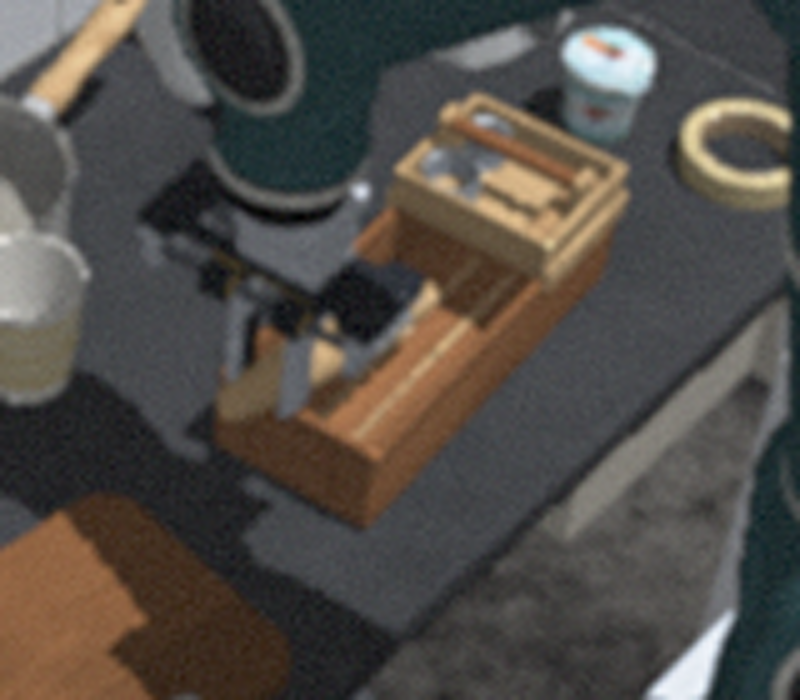

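The pin is out from under the tray and locked at about 20°. Its lower end is near (430,295) in the crop, still over the opening. The tray is still at its stop. Next: raise it clear, then carry it over the back half of the board.

```bash
python3 -c "
from h import *
to((.432,.008,.235,95),(.47,.28,.235,83),(.47,.28,.145,83))"
```

```text
[ 0.01 -0.01 -8.4 ] turn -0.001
[26.78  6.12 -8.38] turn 0.208
[26.78  6.12  0.62] turn 0.208
t 12.25 pos [0.4321 0.008  0.151 ] ori [180.   -0.   94.9] F [ 0.6  1.  -0.7] q [-31.  11.  28. 124.  -7.  46.   7.] open 0.0301
```

Emit:
jog_arm:
  deltas:
    - [[0.5,0,-1,0,1],[1,0,-2.5,0,1],[1.5,0,-4.5,0,1],[2,0,-6.5,0,1],[3,0,-8,0,1],[5,0.2,-8.5,0,1],[8,1,-8.5,0.03,1],[11,2,-8.5,0.06,1],[14,3,-8.5,0.09,1],[17,4,-8.5,0.13,1],[20,5,-8.5,0.17,1],[23,6,-8.5,0.21,1]]

```text
time_s: 13.45
eef_pos: [0.473, 0.2412, 0.236]
orientation: [180.0, 0.0, 82.6]
ft_force: [1.1, -1.0, -0.6]
opening: 0.0307
grasp_force: 59.7
```

```bash
python3 -c "
from h import *
to((.47,.28,.145,83))"
```

```text
[ 3.81 -0.8   9.09] turn -0.007
t 13.45 pos [0.473  0.2412 0.236 ] ori [180.    0.   82.6] F [ 1.1 -1.  -0.6] q [-47.  14.  20. 106.  -6.  60. -32.] open 0.0307
```

Emit:
jog_arm:
  deltas:
    - [[1,-0.2,1,0,1],[2,-0.4,2,0,1],[3,-0.6,3.5,0,1],[3.8,-0.8,5,0,1],[3.8,-0.8,6.5,0,1],[3.8,-0.8,8,0,1],[3.8,-0.8,9,0,1],[3.8,-0.8,9,0,1]]

```text
time_s: 14.25
eef_pos: [0.4688, 0.2784, 0.1439]
orientation: [-179.9, 0.1, 82.8]
ft_force: [-1.1, -0.7, -1.7]
opening: 0.0303
grasp_force: 59.7
```

```bash
python3 - <<'E'
from h import *
t=np.radians(83);L=np.array([np.cos(t),np.sin(t)])
to((.47,.28,.112,83))
from bench import bot
g=bot.observe()["eef_pos"][:2]
pinprof("scene",g,L,np.arange(-.24,.09,.015),rmax=.02,zl=(.032,.2))
E
```

```text
[0.18 0.1  3.19] turn -0.004
t 14.25 pos [0.4688 0.2784 0.1439] ori [-1.799e+02  1.000e-01  8.280e+01] F [-1.1 -0.7 -1.7] q [-48.  22.  18. 109.  -9.  50. -33.] open 0.0303
-0.202 8 b -0.005 z [0.068 0.074 0.078]
-0.187 21 b -0.008 z [0.071 0.078 0.086]
-0.172 34 b -0.008 z [0.073 0.084 0.087]
-0.157 30 b -0.009 z [0.078 0.09  0.096]
-0.142 38 b -0.008 z [0.08  0.095 0.101]
-0.127 40 b -0.009 z [0.089 0.101 0.107]
-0.112 41 b -0.009 z [0.093 0.108 0.114]
-0.097 22 b -0.015 z [0.092 0.105 0.113]
-0.082 9 b -0.016 z [0.094 0.102 0.107]
-0.067 5 b -0.015 z [0.099 0.102 0.104]
0.008 26 b -0.004 z [0.134 0.148 0.151]
0.023 34 b -0.006 z [0.138 0.149 0.155]
0.038 37 b -0.005 z [0.143 0.153 0.158]
0.053 5 b 0.0 z [0.144 0.149 0.153]
```

The pin is still at about 20°, with its lower end about 28 mm above the board. Next: loosen the grip and set the pin down gently, so it levels itself on the board.

Emit:
jog_arm:
  deltas:
    - [[0,0,0.8,0,1],[0,0,1.6,0,1],[0,0,2.2,0,1],[0,0,2.7,0,1],[0.1,0,3.2,0,1],[0.3,0,3.7,0,1],[0.4,0,4.2,0,1],[0.6,0,4.7,0,1],[0.7,0,5.2,0,1],[0.8,0,5.7,0,1],[0.9,0,6.2,0,1],[1.0,0,6.7,0,1]]
  force: 6

```text
time_s: 15.5
eef_pos: [0.4708, 0.2891, 0.0781]
orientation: [180.0, 0.0, 82.8]
ft_force: [0.4, 0.2, -1.2]
opening: 0.032
grasp_force: 6.0
```

Emit:
jog_arm:
  deltas:
    - [[0.1,0,0.5,0,1],[0.1,0,1,0,1],[0.2,0,1.4,0,1],[0.2,0,1.8,0,1],[0.2,0,2.1,0,1],[0.2,0,2.3,0,1],[0.2,0,2.4,0,1],[0.2,0,2.4,0,1]]

```text
time_s: 16.3
eef_pos: [0.4711, 0.2911, 0.0546]
orientation: [180.0, -0.0, 82.8]
ft_force: [-0.7, 0.8, 3.1]
opening: 0.0317
grasp_force: 6.0
```

```bash
python3 - <<'E'
from h import *
t=np.radians(83);L=np.array([np.cos(t),np.sin(t)])
to((.47,.28,.112,83))
from bench import bot
g=bot.observe()["eef_pos"][:2]
pinprof("scene",g,L,np.arange(-.24,.09,.015),rmax=.02,zl=(.032,.2),save=("pics/s5.png",230,400,230,430,3.5))
E
```

```text
[-1.11  0.03 -5.74] turn -0.004
t 16.3 pos [0.4711 0.2911 0.0546] ori [180.   -0.   82.8] F [-0.7  0.8  3.1] q [-47.  31.  15. 110. -12.  40. -32.] open 0.0317
-0.202 28 b -0.006 z [0.042 0.05  0.054]
-0.187 29 b -0.007 z [0.044 0.051 0.055]
-0.172 33 b -0.008 z [0.044 0.053 0.059]
-0.157 38 b -0.007 z [0.042 0.054 0.058]
-0.142 44 b -0.007 z [0.04  0.054 0.057]
-0.127 45 b -0.007 z [0.042 0.054 0.06 ]
-0.112 44 b -0.007 z [0.04  0.053 0.061]
-0.097 38 b -0.004 z [0.044 0.055 0.061]
0.008 27 b -0.004 z [0.04  0.049 0.056]
0.023 41 b -0.003 z [0.04  0.051 0.055]
0.038 37 b -0.002 z [0.039 0.048 0.054]
0.053 14 b 0.001 z [0.036 0.045 0.05 ]
```

View pics/s5.png

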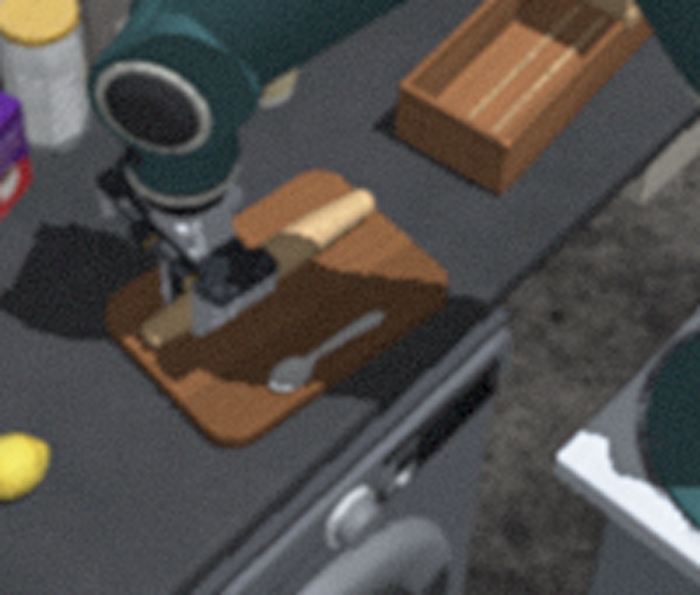

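The pin lies level on the board, clear of the spoon at about (325,350). Next: open slightly, slide to the pin's middle and grip there.

Emit:
jog_arm:
  deltas:
    - [[0,0,0,0,0.6],[0,0,0,0,0.5],[0,0,0,0,0.47],[0,0,0,0,0.47],[-1,0,0,0,0.47],[-2.5,0,0,0,0.47],[-4,0,0,0,0.47],[-5.5,0,0,0,0.47],[-7,0,0,0,0.47],[-7.8,0,0,0,0.47],[-7.8,0,0,0,0.47],[-7.8,0,0,0,0.47]]

```text
time_s: 17.55
eef_pos: [0.4613, 0.214, 0.0546]
orientation: [180.0, -0.0, 82.8]
ft_force: [0.4, -0.5, -0.0]
opening: 0.0499
grasp_force: 0.0
```

```bash
python3 - <<'E'
from h import *
t=np.radians(83);L=np.array([np.cos(t),np.sin(t)])
to((.4374,.2158,.178,83))
from bench import bot
g=bot.observe()["eef_pos"][:2]
pinprof("scene",g,L,np.arange(-.16,.16,.015),rmax=.025,zl=(.036,.2))
E
```

```text
[ -0.11  -2.39 -12.34] turn -0.004
t 17.55 pos [0.4613 0.214  0.0546] ori [180.   -0.   82.8] F [ 0.4 -0.5 -0. ] q [-41.  27.  16. 117. -12.  37. -25.] open 0.0499
-0.138 5 b -0.006 z [0.044 0.047 0.049]
-0.123 26 b -0.007 z [0.043 0.05  0.054]
-0.108 27 b -0.008 z [0.041 0.049 0.053]
-0.093 5 b -0.009 z [0.051 0.054 0.056]
-0.003 16 b -0.002 z [0.05  0.055 0.059]
0.012 42 b -0.008 z [0.042 0.054 0.061]
0.027 46 b -0.007 z [0.042 0.053 0.059]
0.042 52 b -0.006 z [0.043 0.054 0.06 ]
0.057 43 b -0.006 z [0.042 0.052 0.058]
0.072 47 b -0.006 z [0.042 0.051 0.058]
0.087 42 b -0.005 z [0.043 0.05  0.058]
0.102 40 b -0.003 z [0.041 0.049 0.055]
0.117 38 b -0.002 z [0.042 0.049 0.055]
0.132 4 b 0.0 z [0.043 0.047 0.049]
```

Emit:
jog_arm:
  deltas:
    - [[0,0,0.4,0,0.47],[0,0,0.4,0,0.6],[0,0,0.4,0,1],[0,0,0.4,0,1],[0,0,0.4,0,1],[0,0,0.4,0,1],[0,0,0.4,0,1],[0,0,0.4,0,1],[0,0,0.1,0,1],[0,0,-0.4,0,1],[0,0,-1,0,1]]
  force: 50

```text
time_s: 18.7
eef_pos: [0.4612, 0.2136, 0.0649]
orientation: [-180.0, 0.0, 82.8]
ft_force: [-0.2, -0.0, -1.4]
opening: 0.0347
grasp_force: 50.0
```

Emit:
jog_arm:
  deltas:
    - [[0,0,-1,0,1],[0,-0.2,-2,0,1],[0,-0.5,-3.5,0,1],[0,-1,-5,0,1],[0,-1.5,-6.5,0,1],[0,-2,-8,0,1],[0,-2.4,-9.5,0,1],[0,-2.4,-10.7,0,1],[0,-2.4,-11.5,0,1],[0,-2.4,-11.8,0,1],[0,-2.4,-11.8,0,1],[0,-2.4,-11.8,0,1]]

```text
time_s: 19.9
eef_pos: [0.4372, 0.2165, 0.182]
orientation: [-180.0, 0.0, 82.8]
ft_force: [0.1, -0.3, -1.7]
opening: 0.0351
grasp_force: 50.0
```

```bash
python3 - <<'E'
from h import *
t=np.radians(83);L=np.array([np.cos(t),np.sin(t)])
to((.4374,.2158,.178,83))
from bench import bot
g=bot.observe()["eef_pos"][:2]
pinprof("scene",g,L,np.arange(-.16,.16,.015),rmax=.025,zl=(.1,.24),save=("pics/s6.png",180,380,200,450,3))
d=bot.read_camera("top");P=world(d);x,y,z=P[...,0],P[...,1],P[...,2]
c=np.array([.448,-.193]);Lb=np.array([-np.sin(np.radians(5)),np.cos(np.radians(5))]);rel=P[...,:2]-c;a=rel@Lb;b=rel@np.array([Lb[1],-Lb[0]])
m=(abs(b)<.06)&(z>.1)&(z<.123)&(abs(a)<.2);print("tray",np.percentile(a[m],[1,99]))
E
```

```text
[-0.06  0.03  0.4 ] turn -0.004
t 19.9 pos [0.4372 0.2165 0.182 ] ori [-180.     0.    82.8] F [ 0.1 -0.3 -1.7] q [-47.  14.  19. 115.  -6.  52. -32.] open 0.0351
-0.138 4 b -0.004 z [0.179 0.182 0.183]
-0.123 28 b -0.006 z [0.172 0.182 0.186]
-0.108 29 b -0.006 z [0.175 0.183 0.187]
-0.003 12 b 0.001 z [0.186 0.188 0.19 ]
0.012 39 b -0.007 z [0.175 0.184 0.191]
0.027 48 b -0.008 z [0.17  0.186 0.19 ]
0.042 52 b -0.006 z [0.172 0.185 0.19 ]
0.057 56 b -0.006 z [0.173 0.185 0.19 ]
0.072 50 b -0.004 z [0.172 0.184 0.188]
0.087 50 b -0.004 z [0.17  0.183 0.188]
0.102 47 b -0.002 z [0.172 0.18  0.185]
0.117 41 b -0.002 z [0.171 0.179 0.185]
0.132 6 b 0.0 z [0.172 0.177 0.183]
tray [-0.16217373 -0.05145302]
```

View pics/s6.png

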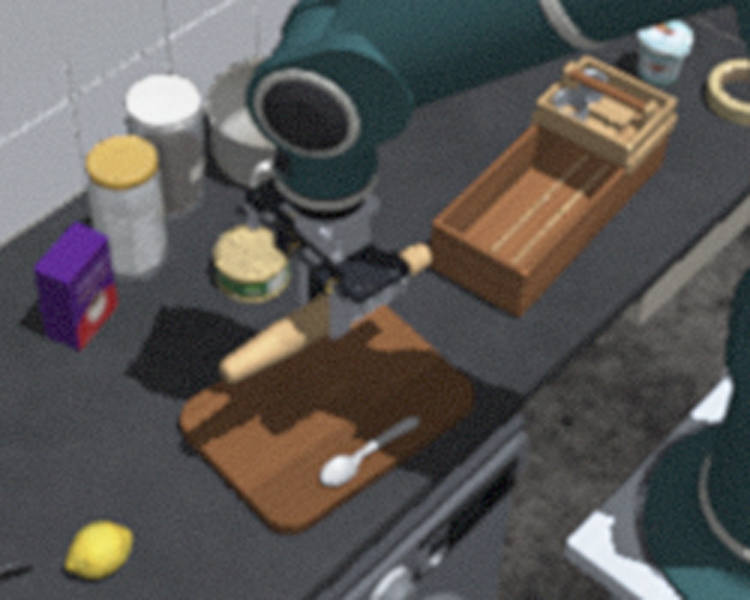

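The pin is held level over the board, running from (225,370) to (430,258). The spoon, the tray and everything else look untouched. I'll let it settle, then hand in.

Emit:
jog_arm:
  deltas:
    - [[0,0,0,0,1],[0,0,0,0,1],[0,0,0,0,1],[0,0,0,0,1]]

```text
time_s: 20.4
eef_pos: [0.4374, 0.2167, 0.1824]
orientation: [-180.0, 0.0, 82.8]
ft_force: [0.1, -0.6, -2.1]
opening: 0.035
grasp_force: 50.0
```

```bash
python3 -c "
from bench import bot
print(bot.job_done())"
```

```text
the job is handed in; nothing more can be done
None
```

I handed the job in at 20.4 s, with no verdict returned: the tray is at its right-hand stop, and the pin came out on a slant and is held level about 15 cm above the middle of the spoon board, after I set it down on that board once, clear of the spoon, to level and regrip it.

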